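# Fit out the gear bay of a street lamp

## Robot

A 7-joint arm with a two-finger parallel gripper is mounted at the origin on the work surface. World frame = base frame: x ahead of the robot, y to its left, z up, the work surface at z = 0. Lengths are in m, angles in degrees, forces in N, time in s.
With the tool pointing down it reaches from about 0.425 to 0.875 m from the base axis. Payload 4.7 kg.
Tool frame: the origin (TCP) lies midway between the tips of the shut fingers; the grasp point (between the pads) lies 19 mm behind it; z points along the fingers, y is the line along which they close (so a half turn about z gives the same grasp; the last joint's range is limited). The gripper opens to 85 mm and grips with 20 to 120 N. Pads are 22 mm wide; open, the fingers measure 114 mm over their backs; the gripper's body (76 mm by 85 mm) begins 54 mm behind the grasp point. The pads swing forward as they close: fully open they stand 13 mm farther back than shut.
Start: joints at [71.74, 18.392, -4.016, 83.108, 1.295, 78.541, -3.26], TCP at [0.212, -0.614, 0.231] pointing down, gripper open.
Joint ranges: [-163.93, 163.93], [-17.29, 119.83], [-79.2, 71.16], [3.27, 140.29], [-89.18, 269.18], [5.43, 117.66], [-154.24, 154.24]. Speed limits (degrees/s): [147.25, 147.25, 180, 180, 180, 180, 180].

## Interface

Orientations are given as a 3x3 rotation matrix whose columns are the frame's x, y, z axes.
In Python, from workcell import bot gives the robot as it stands.
- The arm moves only by the tool jog_arm, never from a script. Its argument "steps" is a list of rows, each a list of 4 numbers: the shift along the world's x, y, z each as a share of 0.4 m, from -1 to 1, then the turn about the world's z as a share of 360 degrees, from -1 to 1. A call has exactly 8 rows; each row is the pose to reach, as a shift and turn from the pose commanded when the call began, turning the shorter way round; what a row does not reach only later rows make up. A row lasts 1/8 s, in which the tool goes at most 62.5 mm and 10.7 degrees, less where a joint would pass 70% of its speed; a pose out of reach is approached as far as the arm can. A call with a number of a shift or a turn outside -1 to 1 is refused whole. A call with a gripper value outside its range is refused whole. "grip" is the opening, from 0 (shut) to 1 (fully open), set as the call begins (left out, the last holds). The fingers move at their own pace and stop on an object; "grip_force" is the grip in N (left out, the last holds). Time passes only in rows, so rows that repeat a pose let the fingers close, or fill a call up. It gives the time, the measured TCP pose, the force, the opening and the grip force at its end, in the units of the state.
- bot.get_state(): the state, without advancing time (a new reading comes with each control period).
- bot.grab_frame(name): name is "side" or "top"; returns the picture (480x640x3 uint8, blue, green, red); there is no depth.
- bot.camera_info(name): a dict with "mtx" (3x3 intrinsics, pixels), "extrinsics" (4x4, takes a point from world to camera coordinates). Camera axes: x right, y up, looking along -z (the intrinsics and any distortion apply to the point x, -y, -z); pixel columns grow to the right and rows downward; lengths in m; the calibration is good to about 2 mm. A picture is of the moment at which its call begins. camera_info takes no time and is no camera call.
- bot.close_job(): hands the job in; it is judged then, once.
The state is a dict: "t": time; "joint_positions": joint angles; "joint_velocities": joint speeds; "effort": joint torques, N m; "tcp_pos": TCP position; "orientation": TCP orientation; "ft_force": force on the tool from outside, world axes, zero at the start; "wrist_torque": the same for the moment, N m; "width": finger opening in m; "gripper_force": force on a finger pad.
Only numpy, scipy, OpenCV 4.12 (cv2) and the standard library are available. Lean on these libraries where they do the work, as an engineer would, in place of code of your own. Each camera call takes 0.05 s, during which the arm holds its last target. There are 200 camera calls.

## Task

Fit out the open street-lamp housing with the parts from the mat: lay the LED driver squarely on the long pad in the middle of the gear bay, then stand the clamp strap astride the middle of the driver with both feet down on the bay floor. Put the terminal block, its row of poles across the lamp, on the pad between the driver and the pole spigot, and the surge protector on the round pad to the left of the driver as seen looking from the spigot to the nose. Set everything down gently, centred on its pad and upright, and leave the screwdriver, the cable gland and the cup of nuts alone.

Things in the scene. Friction and masses are not known exactly. Their poses are not given: they have to be found in the camera images.
- lamp: White open lamp shell, fixed. Origin: bench level under the long pad's centre; x to the finned nose, -x to the pole spigot (tube), y left seen from the spigot, z up. Bay floor 40 mm above the bench, rim 48, fins 55, spigot top 67. Bare flush pads (x, y in mm): long 122x44 at (0, 0); oblong 32x50 at (-92, 0) by the spigot and (92, 0) by the nose; round 48 at (0, 72) left and (0, -72) right.
- driver: LED driver: long aluminium box, white label, black end caps, 0.25 kg. 114 mm along its x: a 98 mm case, 38 mm wide (y), 26 mm high, and at each end an 8 mm long, 4 mm high flange. Either way round is right. Origin: centre of the underside, z up. Starts upright on the mat.
- strap: Clamp strap: bent bare-steel bridge standing on its feet, open along x, 60 g. 25 mm wide (x), top 29.5 mm high. Upright legs 2 mm thick, 52 mm over their outsides (y), 48 mm between, 27.5 mm headroom; feet 2 mm thick turned out to y = +-40 mm. Goes over the driver, a leg on either side. Origin: between the feet at floor level, z up.
- terminals: Terminal block: cream plastic, 50 g, 26 mm along x, 44 mm along y (its row of three poles), 16 mm high with a 14 mm wide ridge along y that reaches 23 mm; dark screws on top. Either way round is right. Origin: centre of the underside, z up. Starts upright on the mat.
- arrester: Surge protector: round black can with grey top, 40 mm in diameter, 28 mm high, 70 g. Any yaw is right. Origin: centre of the underside, z up. Starts upright on the mat.
- mat: Grey rubber parts mat fixed on the bench beside the lamp, 360 (x) x 290 (y) x 4 mm; its top is 4 mm above the bench. Origin: centre of the underside. All loose parts start on it.
- screwdriver: Bystander: screwdriver, 160 mm long, 30 mm high at most, lying along its x in the middle of the mat. Leave it.
- gland: Bystander: small grey hexagonal cable gland, 26 mm across, 22 mm high, at the mat's far edge. Origin: centre of the underside. Leave it.
- cup: Bystander: small round steel cup of nuts, 44 mm across, 22 mm high, at the mat's near edge. Origin: centre of the underside. Leave it.
Mind the look-alikes: they are no part of the job. Leave any blue, orange or pink look-alike of the arrester alone.

How it is judged (in metres and radians):
At the end, for the whole second after the job is handed in: Driver, block and protector upright on the bay floor, within 10 mm in x and y of their pads' centres; driver square to the lamp to 0.15 rad, block to 0.2; strap astride the driver, feet on the floor, within 12 mm of its middle (8 mm across), square to 0.2 rad; all at rest (x of driver in the frame of lamp between -0.01 and 0.01 m and y of driver in the frame of lamp between -0.01 and 0.01 m and z of driver in the frame of lamp between 0.037 and 0.043 m and angle between each of driver, terminals, arrester, strap's own z axis and vertical below 0.08 rad and x of terminals in the frame of lamp between -0.102 and -0.082 m and y of terminals in the frame of lamp between -0.01 and 0.01 m and z of terminals in the frame of lamp between 0.037 and 0.043 m and x of arrester in the frame of lamp between -0.01 and 0.01 m and y of arrester in the frame of lamp between 0.062 and 0.082 m and z of arrester in the frame of lamp between 0.037 and 0.043 m and angle between the x axis of driver and the x axis of lamp, either way round below 0.15 rad and angle between the x axis of terminals and the x axis of lamp, either way round below 0.2 rad and angle between the x axis of strap and the x axis of driver, either way round below 0.2 rad and x of strap in the frame of driver between -0.012 and 0.012 m and y of strap in the frame of driver between -0.008 and 0.008 m and z of strap in the frame of lamp between 0.037 and 0.043 m and linear speed of each of driver, strap, terminals, arrester below 0.01 m/s and angular speed of each of driver, strap, terminals, arrester below 0.1 rad/s); the robot touches nothing.
It fails at once if the screwdriver, the cable gland or the cup of nuts is moved more than 30 mm (distance of any of screwdriver, gland, cup from where it was at the start of the episode above 0.03 m).
It fails at once if a part is dropped: it moves at over 0.6 m/s (a free fall of about 18 mm) out of the fingers ((linear speed of driver above 0.6 m/s and contact force between the fingers and driver below 0.05 N) or (linear speed of strap above 0.6 m/s and contact force between the fingers and strap below 0.05 N) or (linear speed of terminals above 0.6 m/s and contact force between the fingers and terminals below 0.05 N) or (linear speed of arrester above 0.6 m/s and contact force between the fingers and arrester below 0.05 N)).
It fails at once if a part is struck or pressed against the lamp with over 60 N (contact force between any of driver, strap, terminals, arrester and lamp above 60 N).
It also fails if it takes over 112 s, if anything falls off the work surface, if the arm or the gripper's body presses on something with over 40 N, if the wrist force passes 120 N, or if a joint passes its speed limit or range.

## Working session

There is one attempt and no reset: what is moved stays moved. The work goes in short steps, Python scripts to look and compute and a tool call to move; the robot and the scene stay as the last step left them, time stands still between calls to the robot, and variables do not carry over. Pictures are saved under pics/ and viewed, at most 14 in all, crops included, and the job is handed in when it is done.

Besides the shell and the picture viewer there is one more tool, called by a JSON object that holds its "method" and its "body", one argument or row to a line. jog_arm: Moves the arm, as the interface text tells. Its arguments: {"type":"object","properties":{"steps":{"type":"array"},"grip":{"type":"number"},"grip_force":{"type":"number"}},"required":["steps"]}

```bash
ls; mkdir -p pics; python3 - <<'E'
from workcell import bot
import cv2,numpy as np
for n in("top","side"):
    cv2.imwrite(f"pics/{n}0.png",bot.grab_frame(n))
    c=bot.camera_info(n);print(n,np.round(c["mtx"],1).tolist(),np.round(c["extrinsics"],4).tolist(),c.keys())
s=bot.get_state();print(s)
E
```

```text
pics
top [[519.3, 0.0, 322.6], [0.0, 519.3, 238.5], [0.0, 0.0, 1.0]] [[-0.0117, -0.9999, -0.0044, 0.0134], [0.987, -0.0123, 0.1601, -0.5384], [-0.1602, -0.0024, 0.9871, -0.9081], [0.0, 0.0, 0.0, 1.0]] dict_keys(['mtx', 'extrinsics'])
side [[539.4, 0.0, 319.9], [0.0, 539.4, 242.9], [0.0, 0.0, 1.0]] [[-0.994, -0.1093, -0.0081, 0.5585], [0.0507, -0.5243, 0.85, -0.0464], [-0.0972, 0.8445, 0.5266, -0.8772], [0.0, 0.0, 0.0, 1.0]] dict_keys(['mtx', 'extrinsics'])
{'t': 0.1, 'joint_positions': array([71.74139862, 18.43372218, -4.01824008, 83.16979471,  1.29310309,
       78.54264209, -3.25772848]), 'joint_velocities': array([-0.06444699, -0.10284132, -0.03984846, -0.08992517,  0.00657389,
       -0.04020977,  0.02962415]), 'effort': array([-1.93959750e-04, -4.94879150e+01, -3.83884599e-01, -3.15210843e+01,
        1.30292075e-02,  7.44527351e-03, -4.90906098e-05]), 'tcp_pos': array([ 0.21215805, -0.61386403,  0.23032912]), 'orientation': array([[ 9.45104694e-01,  3.26767083e-01, -6.24948946e-04],
       [ 3.26767677e-01, -9.45103256e-01,  1.64937123e-03],
       [-5.16810571e-05, -1.76304161e-03, -9.99998445e-01]]), 'ft_force': array([ 0.37601285, -0.62206363, -0.47787026]), 'wrist_torque': array([-0.03881779,  0.04659348, -0.00239771]), 'gripper_force': 0.0, 'width': 0.08589374841623851}
```

View pics/top0.png

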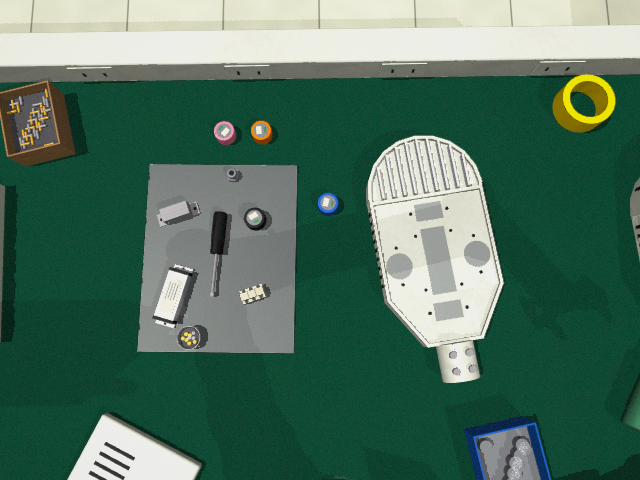

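View pics/side0.png

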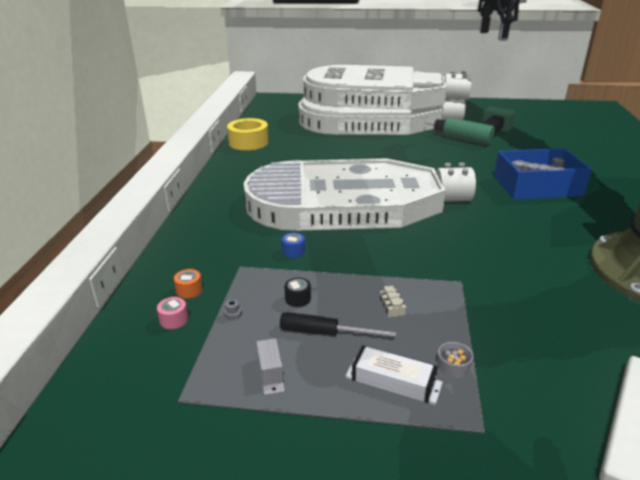

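The top view has the driver near (174,296), strap (178,212), block (254,294), black arrester (254,218) and the lamp's long pad near (438,260), with the left round pad at (399,266). The side view shows the same parts; the blue, orange and pink cans are decoys.

```bash
cat >h.py <<'E'
from workcell import bot
import cv2,numpy as np
def cam(n):
    c=bot.camera_info(n);return np.array(c["mtx"]),np.array(c["extrinsics"])
def ray(n,p):
    K,E=cam(n);d=np.linalg.inv(K)@[p[0],p[1],1];d=np.array([d[0],-d[1],-d[2]])
    R=E[:3,:3];return -R.T@E[:3,3],R.T@d/np.linalg.norm(d)
def plane(n,p,z):
    o,d=ray(n,p);return o+d*(z-o[2])/d[2]
def tri(pt,ps):
    o1,d1=ray("top",pt);o2,d2=ray("side",ps)
    t=np.linalg.lstsq(np.c_[d1,-d2],o2-o1,rcond=None)[0]
    a=o1+t[0]*d1;b=o2+t[1]*d2;return (a+b)/2,np.linalg.norm(a-b)
def proj(n,P):
    K,E=cam(n);q=E[:3,:3]@P+E[:3,3];u=K@[q[0],-q[1],-q[2]];return u[:2]/u[2]
def blobs(img,roi,f,amin):
    x0,y0,x1,y1=roi;m=f(img[y0:y1,x0:x1].astype(int)).astype(np.uint8)
    k,l,s,c=cv2.connectedComponentsWithStats(m)
    out=[]
    for i in range(1,k):
        if s[i,4]>=amin:
            cn=cv2.findContours((l==i).astype(np.uint8),cv2.RETR_EXTERNAL,cv2.CHAIN_APPROX_NONE)[0][0]+[x0,y0]
            out.append((s[i,4],c[i]+[x0,y0],cv2.minAreaRect(cn.astype(np.float32)),cn))
    return out
E
python3 - <<'E'
from h import *
t=cv2.imread("pics/top0.png");s=cv2.imread("pics/side0.png")
g=lambda a:(a.mean(2)>110)&(a.mean(2)<190)
for b in blobs(t,(385,195,495,325),lambda a:(a.mean(2)>80)&(a.mean(2)<185),60):print("top",b[0],b[1].round(1),b[2])
for b in blobs(s,(300,160,430,215),lambda a:(a.mean(2)>80)&(a.mean(2)<188),30):print("side",b[0],b[1].round(1),b[2])
for b in blobs(t,(145,168,292,348),lambda a:(a.mean(2)>135),20):print("T",b[0],b[1].round(1),b[2])
for b in blobs(s,(205,275,470,410),lambda a:(a.mean(2)>130),20):print("S",b[0],b[1].round(1),b[2])
c=cv2.resize(t[165:355,140:300],None,fx=3.1,fy=3.1,interpolation=cv2.INTER_CUBIC);cv2.imwrite("pics/ct.png",c)
c=cv2.resize(s[265:415,200:480],None,fx=2.8,fy=2.8,interpolation=cv2.INTER_CUBIC);cv2.imwrite("pics/cs.png",c)
E
```

```text
top 80 [413.8 198.9] ((414.3986511230469, 198.8581085205078), (1.6116132736206055, 59.68168258666992), 81.02737426757812)
top 128 [487.3 227.8] ((487.8095703125, 228.32400512695312), (68.44483184814453, 2.5491557121276855), 77.7352294921875)
top 451 [428.2 211.1] ((428.20269775390625, 211.2162322998047), (16.933095932006836, 27.290233612060547), 80.53767395019531)
top 1579 [437.9 259.7] ((437.8461608886719, 259.73077392578125), (66.8755874633789, 24.122283935546875), 78.69007110595703)
top 528 [476.7 253.2] ((476.5, 253.5), (25.0, 25.0), 90.0)
top 550 [398.4 266.4] ((395.1641540527344, 268.62451171875), (25.541088104248047, 34.83665466308594), 55.61965560913086)
top 111 [393.8 310.2] ((393.0353698730469, 308.9183044433594), (40.49691390991211, 7.062266826629639), 57.094757080078125)
top 473 [447.8 309.9] ((447.8783874511719, 309.770263671875), (17.261892318725586, 27.783428192138672), 80.53767395019531)
side 684 [364.  164.2] ((364.5, 166.5), (13.0, 129.0), 90.0)
side 201 [317.7 184.5] ((317.5, 184.5), (17.0, 15.0), 90.0)
side 599 [361.1 183.6] ((363.3637390136719, 185.4073944091797)
[... 1364 characters left out ...]
7)
S 638 [268.6 353.6] ((268.6153869628906, 353.576904296875), (30.79022979736328, 21.376657485961914), 78.69007110595703)
S 20 [452.  342.6] ((452.0, 342.5), (1.0, 10.0), 90.0)
S 2644 [393.4 372.3] ((392.4312438964844, 371.7294006347656), (73.65684509277344, 37.73836135864258), 16.699243545532227)
S 182 [455.3 357.1] ((455.589599609375, 357.8323669433594), (16.422176361083984, 17.182462692260742), 81.25383758544922)
S 60 [348.8 372.3] ((348.5, 371.5), (5.0, 13.0), 0.0)
S 198 [435.5 391.4] ((435.5, 391.4999694824219), (8.221921920776367, 24.6657657623291), 18.434946060180664)
S 180 [273.5 388.2] ((273.5192565917969, 388.09613037109375), (9.41357421875, 20.592193603515625), 78.69007110595703)
```

View pics/ct.png

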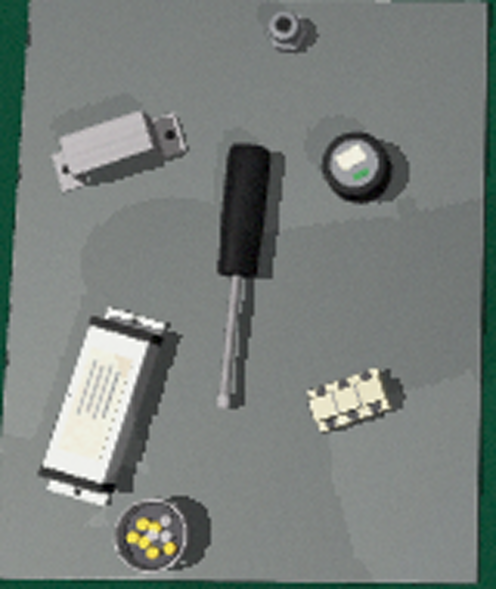

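View pics/cs.png

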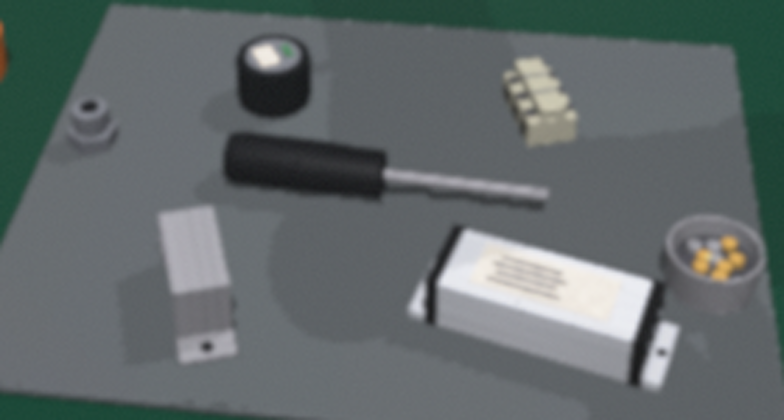

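The crops (top: ×3.1 from (140,165); side: ×2.8 from (200,265)) show the driver's top face near (103,405) top and (547,288) side. The strap's top face is at (109,149)/(193,249), the block's ridge at (347,398)/(541,84) and the arrester's grey top at (356,163)/(274,55).

```bash
python3 - <<'E'
from h import *
np.set_printoptions(precision=4,suppress=True)
T=lambda p:np.array(p)/3.1+[140,165]-.3
S=lambda p:np.array(p)/2.8+[200,265]-.3
for n,a,b in [("drv",(102.8,404.8),(547,288)),("strap",(109,149),(193,249)),("term",(347,398),(541,84)),("arr",(356,163),(274,55)),("gland",(284,27),(90,105)),("cup",(151,535),(714,245))]:
    print(n,*tri(T(a),S(b)),"r",np.hypot(*tri(T(a),S(b))[0][:2]))
for n,a,b in [("nose",(428.2,211.1),(317.7,184.5)),("long",(437.9,259.7),(361.1,184)),("spig",(447.8,309.9),(409.6,182.9))]:
    print(n,*tri(a,b),plane("top",a,.04))
for a in [(398.8,266.2),(476.7,253.2)]:print("round",plane("top",a,.04))
yaw=lambda v:np.degrees(np.arctan2(v[1],v[0]))
def L(z,*ps):
    P=np.array([plane("top",T(p),z) for p in ps]);print(z,P[:,:2].round(4).tolist());
    for i in range(len(P)):
        d=P[(i+1)%len(P)]-P[i];print("  edge",np.linalg.norm(d).round(4),yaw(d).round(1))
L(.03,(93,317),(165,337),(113,492),(40,473))
L(.0335,(60,147),(147,112),(158,152),(70,185))
L(.02,(307,400),(382,368),(392,400),(320,432))
# side-view corner checks
P=[plane("side",S(p),.0335) for p in [(160,212),(215,207),(228,285),(170,292)]]
for i in range(4):d=P[(i+1)%4]-P[i];print("strap side",P[i],np.linalg.norm(d),yaw(d))
E
```

```text
drv [0.4381 0.2842 0.0223] 0.0023844247191142183 r 0.5221889691886602
strap [0.5943 0.2837 0.0295] 0.0024803229309319362 r 0.6585369706148623
term [0.4402 0.1387 0.0247] 0.002457339278075959 r 0.4614821871481587
arr [0.5815 0.1338 0.0298] 0.0018887791959289338 r 0.5966649462306925
gland [0.6696 0.1797 0.0248] 0.0002309801698611289 r 0.6932625739619404
cup [0.3622 0.2525 0.0253] 0.0013442048281701658 r 0.4415483726983786
nose [ 0.5875 -0.1895  0.0395] 0.0011682813591482868 [ 0.5879 -0.1894  0.04  ]
long [ 0.4994 -0.2038  0.0372] 0.0037425168398489837 [ 0.4971 -0.2031  0.04  ]
spig [ 0.4055 -0.217   0.0379] 0.0013849410589525308 [ 0.4062 -0.2166  0.04  ]
round [ 0.4861 -0.1314  0.04  ]
round [ 0.5082 -0.2745  0.04  ]
0.03 [[0.4909, 0.2895], [0.4785, 0.2463], [0.388, 0.2742], [0.3995, 0.3174]]
  edge 0.045 -106.1
  edge 0.0947 162.9
  edge 0.0447 75.1
  edge 0.0956 -16.9
0.0335 [[0.5938, 0.312], [0.6148, 0.2602], [0.5899, 0.2528], [0.5704, 0.3051]]
  edge 0.056 -68.0
  edge 0.0259 -163.4
  edge 0.0559 110.5
  edge 0.0244 16.5
0.02 [[0.4408, 0.1631], [0.4593, 0.1185], [0.4402, 0.1124], [0.4217, 0.1551]]
  edge 0.0483 -67.4
  edge 0.0201 -162.3
  edge 0.0465 113.3
  edge 0.0206 22.8
strap side [0.6143 0.2651 0.0335] 0.025315322712802343 -166.52788112911927
strap side [0.5897 0.2592 0.0335] 0.050854686043461446 106.55092755813013
strap side [0.5752 0.308  0.0335] 0.025126022381232807 15.405713275960913
strap side [0.5994 0.3147 0.0335] 0.05171242041193332 -73.27425767557573
```

{"method": "jog_arm", "body": {
  "steps": [
    [0.09,0.125,0,0.025],
    [0.18,0.25,0,0.05],
    [0.27,0.375,0,0.075],
    [0.36,0.5,0,0.1],
    [0.45,0.625,0,0.125],
    [0.54,0.75,0,0.15],
    [0.63,0.875,0,0.175],
    [0.72,1.0,0,0.2]
  ],
  "grip": 0.72
}}

```text
t: 1.1
tcp_pos: [0.5009, -0.2127, 0.2312]
orientation: [[-0.023, 1.0, -0.0], [1.0, 0.023, -0.0], [-0.0, -0.0, -1.0]]
ft_force: [1.2, -0.2, 0.1]
width: 0.0615
gripper_force: 0.0
```

```bash
python3 - <<'E'
from h import *
np.set_printoptions(precision=4,suppress=True)
t=cv2.imread("pics/top0.png")
h=cv2.cvtColor(t,cv2.COLOR_BGR2HSV)
print("mat",t[250,190],t[330,270],"drv",t[295,172],"side",t[300,190],"strap",t[212,175],"term",t[292,252])
def rep(n,roi,f,z,amin=20):
    for b in blobs(t,roi,f,amin):
        P=np.array([plane("top",p,z)[:2] for p in cv2.boxPoints(b[2])])
        e=P[1]-P[0],P[2]-P[1]
        print(n,b[0],"cen",P.mean(0),"cen2",plane("top",b[1],z)[:2],[(np.linalg.norm(v).round(4),np.degrees(np.arctan2(v[1],v[0])).round(1)%180) for v in e])
for th in(170,190,210):rep("drv%d"%th,(148,260,205,330),lambda a:a.mean(2)>th,.03)
for th in(140,150,160):rep("strap%d"%th,(150,195,210,230),lambda a:a.mean(2)>th,.0335)
rep("drvdark",(148,260,205,330),lambda a:a.mean(2)<50,.03,8)
for s in(25,40):rep("term",(235,280,275,310),lambda a:(a[:,:,2]-a[:,:,0])>s,.022)
rep("arr",(240,205,270,232),lambda a:a.mean(2)<55,.03)
E
```

```text
mat [128 128 124] [138 142 136] drv [215 226 227] side [135 136 131] strap [185 184 187] term [201 229 234]
drv170 20 cen [0.4934 0.2743] cen2 [0.4927 0.2744] [(np.float64(0.0056), np.float64(2.0)), (np.float64(0.0148), np.float64(89.3))]
drv170 958 cen [0.4397 0.2862] cen2 [0.4392 0.2864] [(np.float64(0.0871), np.float64(163.4)), (np.float64(0.0372), np.float64(71.1))]
drv170 61 cen [0.3881 0.2953] cen2 [0.3879 0.295 ] [(np.float64(0.0062), np.float64(166.7)), (np.float64(0.0351), np.float64(74.5))]
drv190 20 cen [0.4934 0.2743] cen2 [0.4927 0.2744] [(np.float64(0.0056), np.float64(2.0)), (np.float64(0.0148), np.float64(89.3))]
drv190 917 cen [0.4398 0.2864] cen2 [0.4393 0.2867] [(np.float64(0.0871), np.float64(163.4)), (np.float64(0.0366), np.float64(71.1))]
drv190 60 cen [0.388  0.2953] cen2 [0.3879 0.295 ] [(np.float64(0.0062), np.float64(167.0)), (np.float64(0.0351), np.float64(74.8))]
drv210 843 cen [0.44   0.2864] cen2 [0.4386 0.2868] [(np.float64(0.0854), np.float64(163.4)), (np.float64(0.0366), np.float64(71.1))]
drv210 52 cen [0.3879 0.2953] cen2 [0.3879 0.2958] [(np.float6
[... 376 characters left out ...]
cen2 [0.5941 0.2878] [(np.float64(0.0589), np.float64(110.6)), (np.float64(0.0313), np.float64(21.599999999999994))]
drvdark 13 cen [0.477  0.2512] cen2 [0.477  0.2512] [(np.float64(0.0051), np.float64(135.6)), (np.float64(0.0067), np.float64(45.400000000000006))]
drvdark 15 cen [0.3905 0.2772] cen2 [0.3905 0.2775] [(np.float64(0.0091), np.float64(89.3)), (np.float64(0.0036), np.float64(1.9000000000000057))]
term 203 cen [0.4404 0.1387] cen2 [0.4412 0.1381] [(np.float64(0.0435), np.float64(107.8)), (np.float64(0.0246), np.float64(18.80000000000001))]
arr 179 cen [0.5796 0.1325] cen2 [0.5766 0.1299] [(np.float64(0.0384), np.float64(135.6)), (np.float64(0.0433), np.float64(44.19999999999999))]
```

{"method": "jog_arm", "body": {
  "steps": [
    [-0.01,0.125,0,0.025],
    [-0.03,0.25,0,0.05],
    [-0.05,0.375,0,0.075],
    [-0.06,0.5,0,0.1],
    [-0.08,0.625,0,0.125],
    [-0.1,0.75,-0.05,0.15],
    [-0.12,0.875,-0.1,0.175],
    [-0.13,1.0,-0.15,0.2]
  ]
}}

```text
t: 2.1
tcp_pos: [0.4477, 0.1868, 0.1708]
orientation: [[-0.958, 0.287, 0.001], [0.287, 0.958, -0.001], [-0.001, -0.001, -1.0]]
ft_force: [1.2, 0.0, -0.6]
width: 0.0616
gripper_force: 0.0
```

{"method": "jog_arm", "body": {
  "steps": [
    [-0.01,0.1,-0.05,0],
    [-0.02,0.2,-0.1,0],
    [-0.022,0.247,-0.16,0],
    [-0.022,0.247,-0.2,0],
    [-0.022,0.247,-0.23,0],
    [-0.022,0.247,-0.25,0],
    [-0.022,0.247,-0.25,0],
    [-0.022,0.247,-0.25,0]
  ]
}}

```text
t: 3.1
tcp_pos: [0.4402, 0.2843, 0.072]
orientation: [[-0.956, 0.292, 0.001], [0.292, 0.956, 0.0], [-0.001, 0.001, -1.0]]
ft_force: [-1.3, 0.3, 0.4]
width: 0.0613
gripper_force: 0.0
```

```bash
python3 - <<'E'
from h import *
a=bot.grab_frame("top");b=bot.grab_frame("side")
a=cv2.resize(a[180:360,100:300],(600,540));b=cv2.resize(b[240:440,200:500],(780,520))
cv2.imwrite("pics/d1.png",b);cv2.imwrite("pics/d1t.png",a)
s=bot.get_state();print(s["tcp_pos"],s["joint_positions"].round(1),s["width"])
E
```

```text
[0.44007835 0.28445099 0.07202257] [ 11.8  19.  -53.9 109.9  17.7  59.9  23.3] 0.061477334742542904
```

View pics/d1.png

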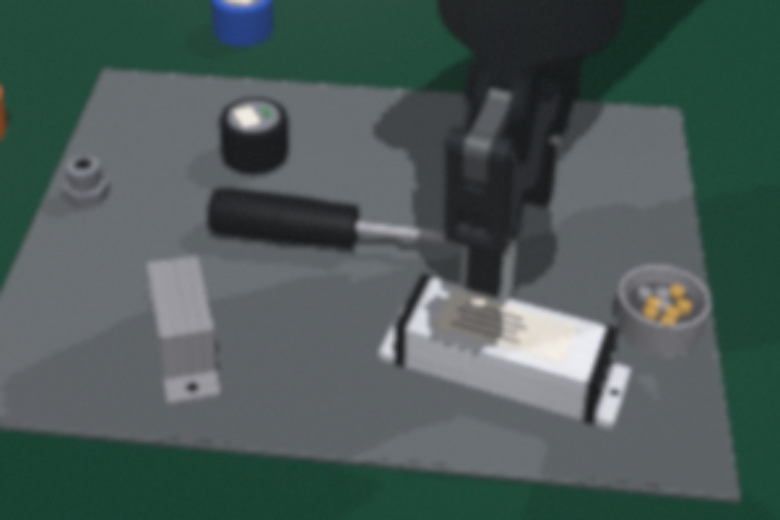

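The fingers hover squarely over the middle of the driver (about (490,320) in the crop), clear of the screwdriver, so I go down and grip.

{"method": "jog_arm", "body": {
  "steps": [
    [0,0.002,-0.05,0],
    [0,0.002,-0.09,0],
    [0,0.002,-0.12,0],
    [0,0.002,-0.14,0],
    [0,0.002,-0.155,0],
    [0,0.002,-0.16,0],
    [0,0.002,-0.16,0],
    [0,0.002,-0.16,0]
  ]
}}

```text
t: 4.2
tcp_pos: [0.4398, 0.2854, 0.0077]
orientation: [[-0.957, 0.291, 0.001], [0.291, 0.957, 0.0], [-0.001, 0.001, -1.0]]
ft_force: [0.5, -0.5, -0.3]
width: 0.0618
gripper_force: 0.0
```

{"method": "jog_arm", "body": {
  "steps": [
    [0,0,0,0],
    [0,0,0,0],
    [0,0,0,0],
    [0,0,0,0],
    [0,0,0,0],
    [0,0,0,0],
    [0,0,0.03,0],
    [0,0,0.08,0]
  ],
  "grip": 0.3,
  "grip_force": 50
}}

```text
t: 5.2
tcp_pos: [0.4384, 0.2843, 0.0392]
orientation: [[-0.957, 0.291, -0.003], [0.291, 0.957, -0.001], [0.002, -0.002, -1.0]]
ft_force: [-0.2, 0.3, -2.9]
width: 0.0373
gripper_force: 50.9
```

{"method": "jog_arm", "body": {
  "steps": [
    [0,0,0.08,0],
    [0,-0.03,0.15,0],
    [0.02,-0.11,0.2,0.01],
    [0.04,-0.23,0.2,0.02],
    [0.06,-0.36,0.2,0.03],
    [0.08,-0.49,0.2,0.04],
    [0.1,-0.63,0.2,0.05],
    [0.12,-0.76,0.2,0.06]
  ]
}}

```text
t: 6.2
tcp_pos: [0.4874, -0.0208, 0.1204]
orientation: [[-0.997, -0.083, 0.001], [-0.083, 0.997, -0.001], [-0.001, -0.001, -1.0]]
ft_force: [-0.0, 0.6, -3.5]
width: 0.0372
gripper_force: 51.0
```

{"method": "jog_arm", "body": {
  "steps": [
    [0.01,-0.12,0,0.005],
    [0.018,-0.24,0,0.01],
    [0.024,-0.35,0,0.0106],
    [0.024,-0.42,0,0.0106],
    [0.024,-0.45,-0.02,0.0106],
    [0.024,-0.461,-0.04,0.0106],
    [0.024,-0.461,-0.05,0.0106],
    [0.024,-0.461,-0.05,0.0106]
  ]
}}

```text
t: 7.2
tcp_pos: [0.497, -0.2014, 0.0989]
orientation: [[-0.989, -0.15, -0.001], [-0.15, 0.989, 0.001], [0.001, 0.001, -1.0]]
ft_force: [-0.9, 1.2, -3.3]
width: 0.037
gripper_force: 51.0
```

```bash
python3 - <<'E'
from h import *
a=bot.grab_frame("top");b=bot.grab_frame("side")
cv2.imwrite("pics/p1t_full.png",a);cv2.imwrite("pics/p1s_full.png",b)
a=cv2.resize(a[180:340,360:520],(480,480),interpolation=cv2.INTER_CUBIC);b=cv2.resize(b[110:240,240:480],None,fx=2,fy=3.7,interpolation=cv2.INTER_CUBIC)
b=cv2.resize(b,(320*2,347));
c=np.zeros((500,800,3),np.uint8);c[:480,:480]=a;b=cv2.resize(b,(320,320));c[:320,480:]=b
cv2.imwrite("pics/p1.png",c)
s=bot.get_state();print(s["tcp_pos"],s["orientation"][:,1],s["joint_positions"].round(1),s["width"])
E
```

```text
[ 0.49742902 -0.20207439  0.0994911 ] [-1.49286404e-01  9.88793977e-01  2.02285748e-04] [ 56.6  15.1 -41.9 107.   11.3  62.1 108.9] 0.03710402875211604
```

View pics/p1.png

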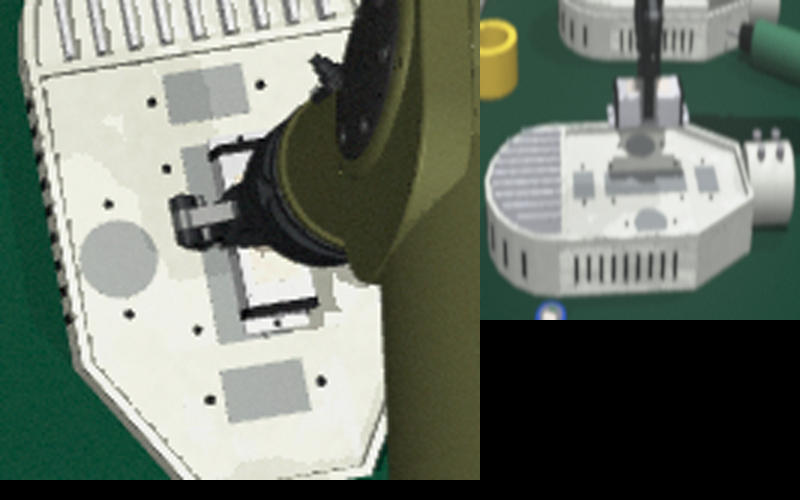

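The driver hangs level over the long pad (its caps are at x ≈ 615 and 682 in the side crop, the finger at 648), with the pads in view. I check the offset along its length by projection.

```bash
python3 - <<'E'
from h import *
c=np.array([.4974,-.202]);th=np.radians(8.5);ex=np.array([np.cos(th),np.sin(th)]);ey=np.array([-ex[1],ex[0]])
zb=.0995-.0037
for sx in(-1,1):
  for sy in(-1,1):
    P=np.r_[c+ex*.049*sx+ey*.019*sy,zb+.026];print("case",sx,sy,proj("side",P).round(1),(proj("top",P)).round(1))
t=cv2.imread("pics/p1t_full.png");s=cv2.imread("pics/p1s_full.png")
for b in blobs(s,(325,135,410,165),lambda a:a.mean(2)>150,15):print(b[0],b[1],cv2.boundingRect(b[3]))
cv2.imwrite("pics/p1z.png",cv2.resize(s[130:175,320:410],None,fx=8,fy=8,interpolation=cv2.INTER_CUBIC))
# row profile
for r in(146,150,154):print(r,s[r,330:405].mean(1).astype(int).tolist())
E
```

```text
case -1 -1 [388.5 140.3] [464.9 280.8]
case -1 1 [391.5 147.6] [442.3 284.5]
case 1 -1 [338.2 141.4] [453.1 223.4]
case 1 1 [339.6 148.8] [430.9 227. ]
262 [350.96946565 150.99236641] (343, 142, 17, 19)
426 [384.35211268 153.77464789] (372, 141, 38, 24)
115 [334.26086957 160.53913043] (325, 153, 19, 12)
146 [65, 65, 66, 66, 63, 65, 65, 64, 63, 59, 52, 48, 74, 130, 182, 210, 218, 217, 218, 215, 216, 217, 216, 208, 197, 183, 163, 147, 138, 124, 109, 94, 78, 59, 48, 49, 50, 49, 49, 55, 75, 107, 146, 190, 222, 231, 233, 233, 233, 234, 233, 232, 232, 234, 236, 236, 236, 234, 216, 162, 99, 60, 59, 63, 66, 66, 66, 65, 66, 65, 65, 66, 65, 65, 66]
150 [65, 66, 65, 66, 66, 65, 65, 66, 67, 70, 65, 54, 52, 94, 151, 189, 195, 184, 171, 168, 172, 181, 188, 188, 185, 181, 173, 169, 160, 140, 113, 96, 78, 59, 48, 47, 47, 47, 48, 59, 81, 102, 127, 155, 171, 176, 176, 174, 176, 177, 175, 175, 177, 177, 177, 174, 167, 164, 159, 134, 91, 57, 55, 63, 67, 66, 64, 66, 67, 67, 66, 66, 66, 65, 66]
154 [65, 66, 65, 68, 88, 134, 179, 202, 199, 172, 127, 79, 54, 79, 126, 155, 162, 162, 162, 163, 163, 163, 162, 161, 162, 163, 162, 163, 157, 142, 119, 97, 75, 55, 50, 51, 53, 48, 50, 60, 82, 104, 121, 141, 154, 158, 159, 158, 158, 158, 157, 158, 158, 155, 158, 157, 156, 157, 146, 118, 76, 79, 129, 167, 166, 129, 87, 66, 66, 65, 66, 67, 67, 66, 67]
```

{"method": "jog_arm", "body": {
  "steps": [
    [0.002,-0.002,-0.03,0],
    [0.002,-0.002,-0.06,0],
    [0.002,-0.002,-0.09,0],
    [0.002,-0.002,-0.11,0],
    [0.002,-0.002,-0.12,0],
    [0.002,-0.002,-0.13,0],
    [0.002,-0.002,-0.137,0],
    [0.002,-0.002,-0.137,0]
  ]
}}

```text
t: 8.3
tcp_pos: [0.4979, -0.204, 0.0445]
orientation: [[-0.989, -0.148, -0.0], [-0.148, 0.989, 0.0], [0.0, 0.0, -1.0]]
ft_force: [-0.4, -0.2, -3.9]
width: 0.037
gripper_force: 51.0
```

{"method": "jog_arm", "body": {
  "steps": [
    [0,0,-0.001,0],
    [0,0,-0.002,0],
    [0,0,-0.003,0],
    [0,0,-0.003,0],
    [0,0,-0.003,0],
    [0,0,-0.003,0],
    [0,0,-0.003,0],
    [0,0,-0.003,0]
  ]
}}

```text
t: 9.3
tcp_pos: [0.4981, -0.2041, 0.0441]
orientation: [[-0.989, -0.147, 0.0], [-0.147, 0.989, -0.0], [-0.0, -0.0, -1.0]]
ft_force: [-3.2, 0.5, 5.4]
width: 0.0368
gripper_force: 52.1
```

{"method": "jog_arm", "body": {
  "steps": [
    [0,0,0,0],
    [0,0,0,0],
    [0,0,0,0],
    [0,0,0,0],
    [0,0,0.02,0],
    [0,0,0.06,0],
    [0,0,0.12,0],
    [0,0,0.2,0]
  ],
  "grip": 0.85
}}

```text
t: 10.3
tcp_pos: [0.4978, -0.2038, 0.1249]
orientation: [[-0.989, -0.148, 0.0], [-0.148, 0.989, 0.0], [-0.0, 0.0, -1.0]]
ft_force: [-0.1, -1.5, -0.1]
width: 0.0722
gripper_force: 0.0
```

{"method": "jog_arm", "body": {
  "steps": [
    [0.02,0.1,0.02,0.003],
    [0.04,0.22,0.02,0.006],
    [0.07,0.36,0.02,0.01],
    [0.1,0.5,0.02,0.014],
    [0.13,0.64,0.02,0.018],
    [0.16,0.78,0.02,0.02],
    [0.19,0.91,0.02,0.022],
    [0.21,1.0,0.02,0.0244]
  ],
  "grip": 0.95
}}

```text
t: 11.3
tcp_pos: [0.5822, 0.1992, 0.1329]
orientation: [[-0.954, -0.299, 0.001], [-0.299, 0.954, 0.001], [-0.002, 0.001, -1.0]]
ft_force: [0.2, -0.9, 0.3]
width: 0.0806
gripper_force: 0.0
```

{"method": "jog_arm", "body": {
  "steps": [
    [0.015,0.1,-0.03,0],
    [0.025,0.18,-0.06,0],
    [0.029,0.22,-0.09,0],
    [0.029,0.222,-0.12,0],
    [0.029,0.222,-0.14,0],
    [0.029,0.222,-0.15,0],
    [0.029,0.222,-0.15,0],
    [0.029,0.222,-0.15,0]
  ]
}}

```text
t: 12.3
tcp_pos: [0.5939, 0.2845, 0.0718]
orientation: [[-0.955, -0.296, 0.001], [-0.296, 0.955, 0.0], [-0.001, -0.0, -1.0]]
ft_force: [-0.0, -0.9, 1.2]
width: 0.0815
gripper_force: 0.0
```

```bash
python3 - <<'E'
from h import *
a=bot.grab_frame("top");b=bot.grab_frame("side")
cv2.imwrite("pics/s1t_full.png",a)
a1=cv2.resize(a[160:260,130:260],(390,300),interpolation=cv2.INTER_CUBIC);b=cv2.resize(b[300:410,210:340],(400,338),interpolation=cv2.INTER_CUBIC)
l=cv2.resize(a[190:330,380:500],(240,280));
c=np.zeros((600,800,3),np.uint8);c[:300,:390]=a1;c[:338,395:795]=b;c[310:590,:240]=l
cv2.imwrite("pics/s1.png",c)
for r in blobs(a,(385,195,495,325),lambda q:(q.mean(2)>80)&(q.mean(2)<185),60):print("top",r[0],r[1].round(1),plane("top",r[1],.04).round(4))
for r in blobs(a,(410,215,470,300),lambda q:(q.mean(2)<60),8):print("dark",r[0],r[1].round(1),plane("top",r[1],.055).round(4))
s=bot.get_state();print(s["tcp_pos"],s["orientation"][:,1],s["joint_positions"].round(1),s["width"])
E
```

```text
top 80 [413.8 198.9] [ 0.6115 -0.1637  0.04  ]
top 125 [487.2 227.5] [ 0.5558 -0.2967  0.04  ]
top 436 [428.1 210.9] [ 0.5883 -0.1893  0.04  ]
top 3602 [418.5 292.9] [ 0.4371 -0.1651  0.04  ]
top 137 [454.  259.9] [ 0.4965 -0.2324  0.04  ]
top 515 [476.6 253.3] [ 0.508  -0.2743  0.04  ]
dark 65 [437.1 232.8] [ 0.5445 -0.2007  0.055 ]
dark 71 [446.5 283.9] [ 0.4517 -0.213   0.055 ]
[0.59382809 0.28479813 0.07185776] [-2.96609785e-01  9.54998759e-01  7.58896948e-05] [  7.5  34.7 -48.3  90.5  27.4  67.3  60.8] 0.08128880573875313
```

View pics/s1.png

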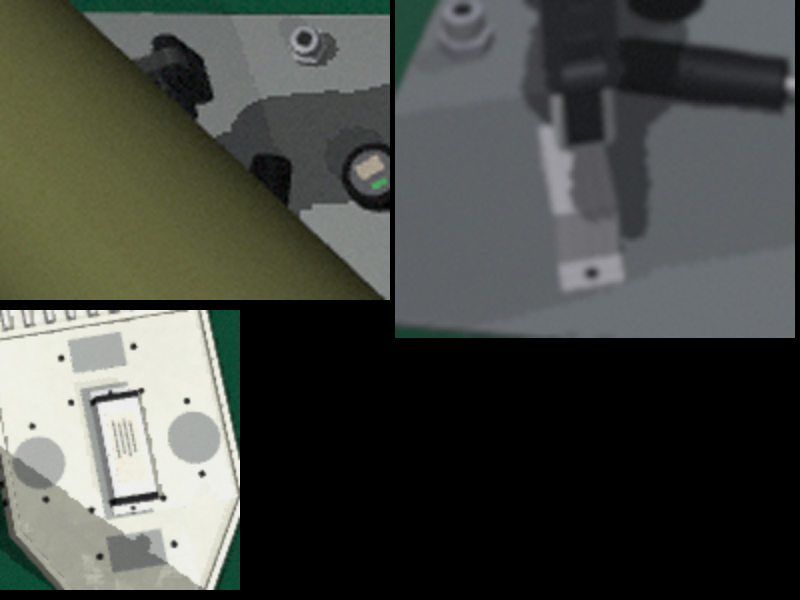

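The strap (crop right, foot at (590,270)) is straight below the open gripper, and the inset shows the driver squarely on its pad. I go down and grip the strap by its legs.

{"method": "jog_arm", "body": {
  "steps": [
    [0,0.001,-0.05,0],
    [0,0.001,-0.09,0],
    [0,0.001,-0.12,0],
    [0,0.001,-0.14,0],
    [0,0.001,-0.155,0],
    [0,0.001,-0.162,0],
    [0,0.001,-0.162,0],
    [0,0.001,-0.162,0]
  ]
}}

```text
t: 13.4
tcp_pos: [0.5938, 0.2854, 0.007]
orientation: [[-0.955, -0.297, 0.001], [-0.297, 0.955, 0.0], [-0.001, 0.0, -1.0]]
ft_force: [0.3, -0.3, -0.2]
width: 0.081
gripper_force: 0.0
```

{"method": "jog_arm", "body": {
  "steps": [
    [0,0,0,0],
    [0,0,0,0],
    [0,0,0,0],
    [0,0,0,0],
    [0,0,0,0],
    [0,0,0,0],
    [0,0,0.03,0],
    [0,0,0.08,0]
  ],
  "grip": 0.5,
  "grip_force": 30
}}

```text
t: 14.4
tcp_pos: [0.5926, 0.2847, 0.0384]
orientation: [[-0.955, -0.297, -0.002], [-0.297, 0.955, -0.001], [0.002, -0.0, -1.0]]
ft_force: [0.2, 0.6, -0.2]
width: 0.0514
gripper_force: 31.8
```

{"method": "jog_arm", "body": {
  "steps": [
    [0,0,0.08,0],
    [0,-0.04,0.15,0],
    [-0.03,-0.13,0.22,-0.004],
    [-0.06,-0.26,0.225,-0.008],
    [-0.09,-0.4,0.225,-0.012],
    [-0.12,-0.53,0.225,-0.016],
    [-0.15,-0.66,0.225,-0.02],
    [-0.18,-0.79,0.225,-0.0244]
  ]
}}

```text
t: 15.4
tcp_pos: [0.5211, -0.0322, 0.1297]
orientation: [[-0.989, -0.147, 0.001], [-0.147, 0.989, -0.001], [-0.001, -0.001, -1.0]]
ft_force: [0.5, -0.2, -0.6]
width: 0.0513
gripper_force: 31.9
```

{"method": "jog_arm", "body": {
  "steps": [
    [-0.03,-0.13,0,0],
    [-0.05,-0.25,0,0],
    [-0.06,-0.35,0,0],
    [-0.062,-0.41,0,0],
    [-0.062,-0.43,0,0],
    [-0.062,-0.4335,0,0],
    [-0.062,-0.4335,-0.02,0],
    [-0.062,-0.4335,-0.02,0]
  ]
}}

```text
t: 16.4
tcp_pos: [0.4964, -0.2025, 0.1196]
orientation: [[-0.989, -0.15, -0.001], [-0.15, 0.989, 0.001], [0.001, 0.001, -1.0]]
ft_force: [-0.7, 0.0, -1.1]
width: 0.0515
gripper_force: 31.8
```

```bash
python3 - <<'E'
from h import *
a=bot.grab_frame("top");b=bot.grab_frame("side")
a1=cv2.resize(a[190:330,380:500],(420,490),interpolation=cv2.INTER_CUBIC);b1=cv2.resize(b[115:205,320:410],(380,380),interpolation=cv2.INTER_CUBIC)
c=np.zeros((500,800,3),np.uint8);c[:490,:420]=a1;c[:380,420:]=b1
cv2.imwrite("pics/s2.png",c)
s=bot.get_state();p=s["tcp_pos"];print(p,s["orientation"][:,1],s["joint_positions"].round(1),s["width"])
ey=s["orientation"][:,1];ex=np.array([ey[1],-ey[0],0])
f=lambda n,P:((proj(n,P)-[320,115])*380/90+[420,0]).round(0) if n=="side" else ((proj(n,P)-[380,190])*3.5).round(0)
for x in(-.0125,.0125):
  for y,z in((.026,.0265),(.04,-.002)):print("strap pred",x,y,f("side",p+ex*x+ey*y+[0,0,z]))
c=np.array([.4970,-.204,.066])
for x in(-.049,.049):print("drv pred side",f("side",c+ex*x+ey*.019))
E
```

```text
[ 0.49672881 -0.2031546   0.12025672] [-1.49043726e-01  9.88830383e-01  6.64614822e-04] [ 58.5  14.  -43.7 105.8  10.6  64.5 109.6] 0.051396964172868265
strap pred -0.0125 0.026 [646.  91.]
strap pred -0.0125 0.04 [647. 164.]
strap pred 0.0125 0.026 [589.  92.]
strap pred 0.0125 0.04 [591. 166.]
drv pred side [715. 250.]
drv pred side [503. 256.]
```

View pics/s2.png

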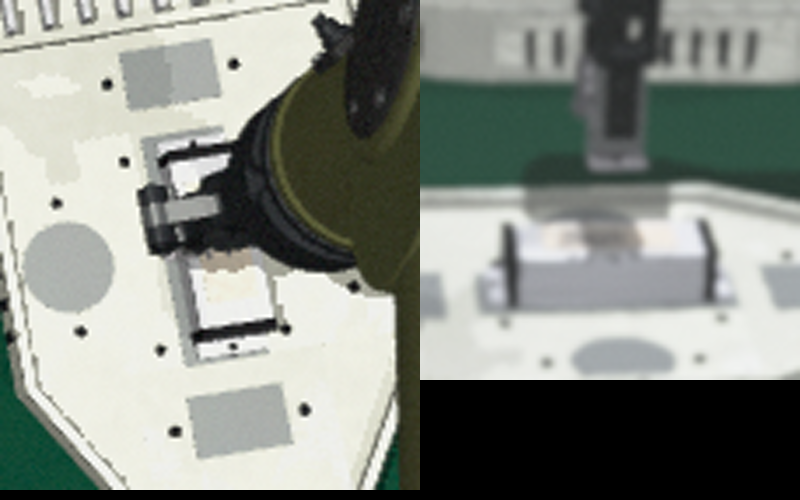

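The strap in the side crop spans 586–650, against a predicted 589–646, centred over the driver (505–718), so I lower it.

{"method": "jog_arm", "body": {
  "steps": [
    [0,-0.002,-0.02,0],
    [0,-0.002,-0.05,0],
    [0,-0.002,-0.08,0],
    [0,-0.002,-0.11,0],
    [0,-0.002,-0.135,0],
    [0,-0.002,-0.16,0],
    [0,-0.002,-0.175,0],
    [0,-0.002,-0.182,0]
  ]
}}

```text
t: 17.5
tcp_pos: [0.4967, -0.2049, 0.0474]
orientation: [[-0.989, -0.148, -0.0], [-0.148, 0.989, 0.0], [0.0, 0.0, -1.0]]
ft_force: [-0.1, 0.4, -0.1]
width: 0.0517
gripper_force: 31.8
```

{"method": "jog_arm", "body": {
  "steps": [
    [0,0,-0.003,0],
    [0,0,-0.005,0],
    [0,0,-0.007,0],
    [0,0,-0.009,0],
    [0,0,-0.01,0],
    [0,0,-0.01,0],
    [0,0,-0.01,0],
    [0,0,-0.01,0]
  ]
}}

```text
t: 18.5
tcp_pos: [0.4968, -0.205, 0.0438]
orientation: [[-0.989, -0.148, 0.0], [-0.148, 0.989, 0.0], [-0.0, 0.0, -1.0]]
ft_force: [0.2, 0.1, 0.6]
width: 0.0518
gripper_force: 31.8
```

{"method": "jog_arm", "body": {
  "steps": [
    [0,0,-0.001,0],
    [0,0,-0.002,0],
    [0,0,-0.002,0],
    [0,0,-0.002,0],
    [0,0,-0.002,0],
    [0,0,-0.002,0],
    [0,0,-0.002,0],
    [0,0,-0.002,0]
  ]
}}

```text
t: 19.5
tcp_pos: [0.4967, -0.205, 0.043]
orientation: [[-0.989, -0.148, 0.0], [-0.148, 0.989, 0.0], [-0.0, 0.0, -1.0]]
ft_force: [-0.7, 0.5, 1.2]
width: 0.0515
gripper_force: 31.9
```

{"method": "jog_arm", "body": {
  "steps": [
    [0,0,0,0],
    [0,0,0,0],
    [0,0,0,0],
    [0,0,0,0],
    [0,0,0.02,0],
    [0,0,0.06,0],
    [0,0,0.12,0],
    [0,0,0.2,0]
  ],
  "grip": 0.9
}}

```text
t: 20.5
tcp_pos: [0.4966, -0.2048, 0.1244]
orientation: [[-0.989, -0.148, -0.0], [-0.148, 0.989, 0.0], [-0.0, 0.0, -1.0]]
ft_force: [0.5, -0.8, 0.4]
width: 0.0773
gripper_force: 0.0
```

{"method": "jog_arm", "body": {
  "steps": [
    [-0.02,0.08,0.02,0.004],
    [-0.04,0.2,0.02,0.008],
    [-0.06,0.34,0.02,0.012],
    [-0.08,0.48,0.02,0.016],
    [-0.1,0.62,0.02,0.02],
    [-0.12,0.74,0.0,0.024],
    [-0.14,0.83,-0.05,0.028],
    [-0.14,0.858,-0.1,0.028]
  ],
  "grip": 0.85
}}

```text
t: 21.5
tcp_pos: [0.4407, 0.141, 0.084]
orientation: [[-0.947, -0.323, 0.003], [-0.323, 0.947, -0.0], [-0.003, -0.001, -1.0]]
ft_force: [-0.2, -0.7, -1.1]
width: 0.073
gripper_force: 0.0
```

{"method": "jog_arm", "body": {
  "steps": [
    [0,0,-0.03,0],
    [0,0,-0.06,0],
    [0,0,-0.1,0],
    [0,0,-0.14,0],
    [0,0,-0.17,0],
    [0,0,-0.19,0],
    [0,0,-0.195,0],
    [0,0,-0.195,0]
  ]
}}

```text
t: 22.5
tcp_pos: [0.441, 0.1383, 0.0052]
orientation: [[-0.948, -0.318, 0.0], [-0.318, 0.948, 0.0], [-0.0, -0.0, -1.0]]
ft_force: [0.4, 0.2, -0.1]
width: 0.0725
gripper_force: 0.0
```

{"method": "jog_arm", "body": {
  "steps": [
    [0,0,0,0],
    [0,0,0,0],
    [0,0,0,0],
    [0,0,0,0],
    [0,0,0,0],
    [0,0,0,0],
    [0,0,0.03,0],
    [0,0,0.08,0]
  ],
  "grip": 0.4,
  "grip_force": 30
}}

```text
t: 23.5
tcp_pos: [0.4398, 0.1382, 0.0371]
orientation: [[-0.948, -0.319, -0.002], [-0.319, 0.948, 0.0], [0.002, 0.001, -1.0]]
ft_force: [0.4, 0.5, -0.6]
width: 0.0434
gripper_force: 30.7
```

{"method": "jog_arm", "body": {
  "steps": [
    [0.01,0,0.08,0],
    [0.02,-0.05,0.16,0],
    [0.03,-0.16,0.22,-0.005],
    [0.03,-0.3,0.22,-0.01],
    [0.02,-0.44,0.22,-0.015],
    [0.0,-0.58,0.22,-0.02],
    [-0.04,-0.72,0.22,-0.025],
    [-0.08,-0.84,0.22,-0.028]
  ]
}}

```text
t: 24.5
tcp_pos: [0.4078, -0.1998, 0.1254]
orientation: [[-0.989, -0.146, 0.001], [-0.146, 0.989, -0.001], [-0.0, -0.001, -1.0]]
ft_force: [0.7, -0.3, -0.1]
width: 0.043
gripper_force: 30.7
```

{"method": "jog_arm", "body": {
  "steps": [
    [-0.007,-0.047,0,0],
    [-0.007,-0.047,-0.05,0],
    [-0.007,-0.047,-0.08,0],
    [-0.007,-0.047,-0.1,0],
    [-0.007,-0.047,-0.11,0],
    [-0.007,-0.047,-0.11,0],
    [-0.007,-0.047,-0.11,0],
    [-0.007,-0.047,-0.11,0]
  ]
}}

```text
t: 25.5
tcp_pos: [0.4062, -0.2167, 0.0813]
orientation: [[-0.989, -0.148, 0.001], [-0.148, 0.989, -0.0], [-0.0, -0.001, -1.0]]
ft_force: [0.1, 0.3, 0.8]
width: 0.0437
gripper_force: 30.8
```

```bash
python3 - <<'E'
from h import *
a=bot.grab_frame("top");b=bot.grab_frame("side")
a1=cv2.resize(a[190:330,380:500],(420,490),interpolation=cv2.INTER_CUBIC);b1=cv2.resize(b[125:215,360:450],(380,380),interpolation=cv2.INTER_CUBIC)
c=np.zeros((500,800,3),np.uint8);c[:490,:420]=a1;c[:380,420:]=b1
cv2.imwrite("pics/t2.png",c)
s=bot.get_state();p=s["tcp_pos"];print(p,s["orientation"][:,1],s["width"])
ey=s["orientation"][:,1];ex=np.array([ey[1],-ey[0],0])
f=lambda P:((proj("side",P)-[360,125])*380/90+[420,0]).round(0)
for x in(-.013,.013):print("pred",x,f(p+ex*x+ey*.022+[0,0,-.001]),f(p+ex*x+ey*.022+[0,0,.015]))
E
```

```text
[ 0.4060537  -0.21669291  0.08118293] [-1.47487046e-01  9.89063922e-01 -3.59495340e-04] 0.04330705781262875
pred -0.013 [671. 180.] [674. 148.]
pred 0.013 [614. 182.] [617. 149.]
```

View pics/t2.png

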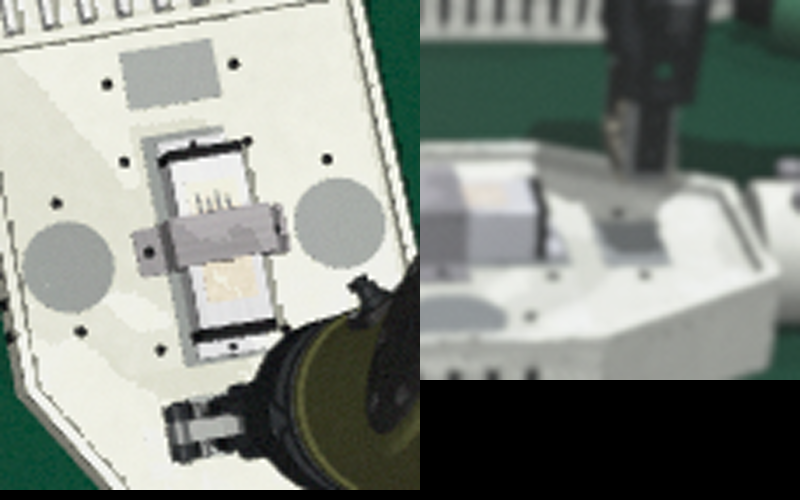

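The strap stands astride the middle of the driver with both feet on the floor. In the side crop the block's nose-side edge is at x ≈ 607 against a predicted 615, so I shift about 3.6 mm toward the spigot and lower it.

{"method": "jog_arm", "body": {
  "steps": [
    [-0.009,-0.001,-0.02,0],
    [-0.009,-0.001,-0.04,0],
    [-0.009,-0.001,-0.06,0],
    [-0.009,-0.001,-0.075,0],
    [-0.009,-0.001,-0.085,0],
    [-0.009,-0.001,-0.092,0],
    [-0.009,-0.001,-0.097,0],
    [-0.009,-0.001,-0.097,0]
  ]
}}

```text
t: 26.6
tcp_pos: [0.4023, -0.217, 0.0421]
orientation: [[-0.989, -0.148, 0.0], [-0.148, 0.989, 0.0], [-0.0, 0.0, -1.0]]
ft_force: [0.3, -0.1, -0.4]
width: 0.0434
gripper_force: 30.8
```

{"method": "jog_arm", "body": {
  "steps": [
    [0,0,-0.001,0],
    [0,0,-0.002,0],
    [0,0,-0.002,0],
    [0,0,-0.003,0],
    [0,0,-0.003,0],
    [0,0,-0.003,0],
    [0,0,-0.003,0],
    [0,0,-0.003,0]
  ]
}}

```text
t: 27.6
tcp_pos: [0.4024, -0.2171, 0.0415]
orientation: [[-0.989, -0.148, -0.0], [-0.148, 0.989, -0.0], [0.0, -0.0, -1.0]]
ft_force: [-1.6, 0.9, 4.7]
width: 0.0433
gripper_force: 31.4
```

{"method": "jog_arm", "body": {
  "steps": [
    [0,0,0,0],
    [0,0,0,0],
    [0,0,0,0],
    [0,0,0,0],
    [0,0,0.02,0],
    [0,0,0.06,0],
    [0,0,0.13,0],
    [0,0,0.22,0]
  ],
  "grip": 0.75
}}

```text
t: 28.6
tcp_pos: [0.4022, -0.2167, 0.1305]
orientation: [[-0.989, -0.148, -0.0], [-0.148, 0.989, 0.0], [-0.0, 0.0, -1.0]]
ft_force: [0.1, -0.6, 0.1]
width: 0.064
gripper_force: 0.0
```

{"method": "jog_arm", "body": {
  "steps": [
    [0.05,0.06,0.02,0.02],
    [0.1,0.17,0.02,0.045],
    [0.16,0.29,0.02,0.07],
    [0.22,0.41,0.02,0.095],
    [0.28,0.53,0.02,0.12],
    [0.34,0.66,0.02,0.145],
    [0.4,0.78,0.02,0.17],
    [0.447,0.875,0.0,0.195]
  ]
}}

```text
t: 29.6
tcp_pos: [0.5827, 0.1352, 0.1308]
orientation: [[-0.191, -0.982, 0.003], [-0.982, 0.191, 0.001], [-0.001, -0.002, -1.0]]
ft_force: [0.3, -0.6, -0.1]
width: 0.0642
gripper_force: 0.0
```

{"method": "jog_arm", "body": {
  "steps": [
    [0,0,0,0.025],
    [0,0,-0.05,0.055],
    [0,0,-0.09,0.055],
    [0,0,-0.12,0.055],
    [0,0,-0.13,0.055],
    [0,0,-0.13,0.055],
    [0,0,-0.13,0.055],
    [0,0,-0.13,0.055]
  ]
}}

```text
t: 30.6
tcp_pos: [0.5814, 0.1332, 0.0775]
orientation: [[0.147, -0.989, 0.001], [-0.989, -0.147, 0.0], [0.0, -0.001, -1.0]]
ft_force: [-0.3, 0.2, 0.0]
width: 0.0641
gripper_force: 0.0
```

```bash
python3 - <<'E'
from h import *
a=bot.grab_frame("top");b=bot.grab_frame("side")
a1=cv2.resize(a[200:325,390:490],(400,500),interpolation=cv2.INTER_CUBIC);b1=cv2.resize(b[250:340,250:350],(400,360),interpolation=cv2.INTER_CUBIC)
c=np.zeros((500,800,3),np.uint8);c[:500,:400]=a1;c[:360,400:]=b1
cv2.imwrite("pics/a1.png",c)
s=bot.get_state();p=s["tcp_pos"];print(p,s["orientation"][:,1],s["joint_positions"].round(1),s["width"])
for r in blobs(a,(425,290,470,330),lambda q:(q[:,:,2]-q[:,:,0])>25,20):
  P=np.array([plane("top",v,.058)[:2] for v in cv2.boxPoints(r[2])]);print("term",r[0],P.mean(0).round(4),P.round(4).tolist())
E
```

```text
[0.5813084  0.13309247 0.07725982] [-9.89076491e-01 -1.47402606e-01 -4.08489900e-04] [ 32.5  32.8 -61.6  99.4  31.2  67.  150.4] 0.06360529596626713
term 63 [ 0.4038 -0.2353] [[0.4122, -0.2275], [0.4145, -0.2402], [0.3953, -0.243], [0.393, -0.2304]]
term 76 [ 0.3981 -0.2069] [[0.4062, -0.1978], [0.4083, -0.2142], [0.39, -0.2159], [0.3879, -0.1996]]
term 57 [ 0.3999 -0.2211] [[0.407, -0.2125], [0.4111, -0.2239], [0.3928, -0.2298], [0.3888, -0.2184]]
```

View pics/a1.png

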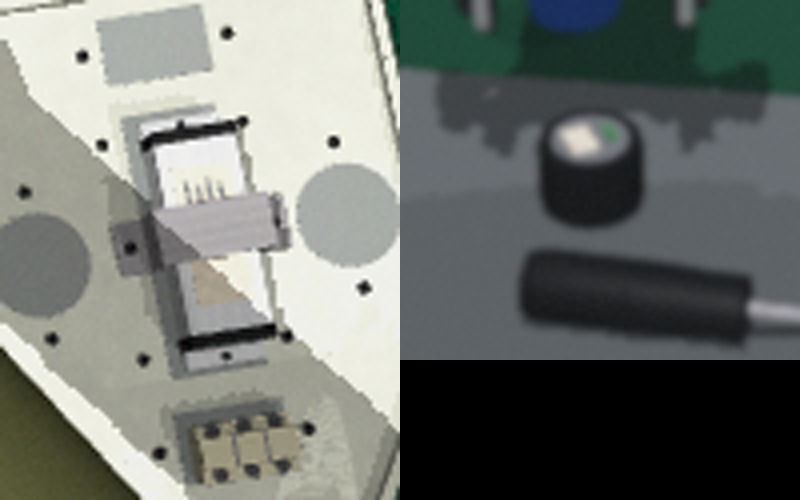

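The block lies square on its pad at about (245,450), and the arrester is untouched, midway between the fingers. Joint 7 is near its limit at this yaw, so I turn the wrist back 180° before gripping.

{"method": "jog_arm", "body": {
  "steps": [
    [0,0,0,-0.03],
    [0,0,0,-0.06],
    [0,0,0,-0.09],
    [0,0,0,-0.12],
    [0,0,0,-0.15],
    [0,0,0,-0.18],
    [0,0,0,-0.21],
    [0,0,0,-0.235]
  ]
}}

```text
t: 31.7
tcp_pos: [0.5812, 0.1332, 0.0771]
orientation: [[-0.972, -0.235, 0.0], [-0.235, 0.972, 0.0], [-0.0, 0.0, -1.0]]
ft_force: [0.2, -0.0, -0.2]
width: 0.0643
gripper_force: 0.0
```

{"method": "jog_arm", "body": {
  "steps": [
    [0,0,0,-0.03],
    [0,0,0,-0.06],
    [0,0,0,-0.09],
    [0,0,0,-0.12],
    [0,0,0,-0.15],
    [0,0,0,-0.18],
    [0,0,0,-0.21],
    [0,0,0,-0.235]
  ]
}}

```text
t: 32.7
tcp_pos: [0.5811, 0.1333, 0.0771]
orientation: [[-0.325, 0.946, 0.0], [0.946, 0.325, 0.0], [0.0, 0.0, -1.0]]
ft_force: [0.2, -0.2, -0.4]
width: 0.064
gripper_force: 0.0
```

{"method": "jog_arm", "body": {
  "steps": [
    [0,0,-0.03,-0.03],
    [0,0,-0.07,-0.03],
    [0,0,-0.1,-0.03],
    [0,0,-0.13,-0.03],
    [0,0,-0.15,-0.03],
    [0,0,-0.165,-0.03],
    [0,0,-0.17,-0.03],
    [0,0,-0.17,-0.03]
  ]
}}

```text
t: 33.7
tcp_pos: [0.5813, 0.1331, 0.0091]
orientation: [[-0.148, 0.989, 0.0], [0.989, 0.148, 0.0], [-0.0, 0.0, -1.0]]
ft_force: [0.1, -0.3, 0.2]
width: 0.064
gripper_force: 0.0
```

{"method": "jog_arm", "body": {
  "steps": [
    [0,0,0,0],
    [0,0,0,0],
    [0,0,0,0],
    [0,0,0,0],
    [0,0,0,0],
    [0,0,0,0],
    [0,0,0.03,0],
    [0,0,0.08,0]
  ],
  "grip": 0.35,
  "grip_force": 35
}}

```text
t: 34.7
tcp_pos: [0.5802, 0.1328, 0.0409]
orientation: [[-0.148, 0.989, -0.002], [0.989, 0.148, -0.0], [-0.0, -0.002, -1.0]]
ft_force: [-0.1, -0.4, -0.5]
width: 0.0392
gripper_force: 35.4
```

{"method": "jog_arm", "body": {
  "steps": [
    [0,0,0.08,0],
    [-0.01,-0.03,0.15,0],
    [-0.05,-0.14,0.18,0],
    [-0.09,-0.26,0.18,0],
    [-0.13,-0.38,0.18,0],
    [-0.18,-0.5,0.18,0],
    [-0.22,-0.6,0.18,0],
    [-0.237,-0.662,0.18,0]
  ]
}}

```text
t: 35.7
tcp_pos: [0.4854, -0.1342, 0.1142]
orientation: [[-0.145, 0.989, 0.001], [0.989, 0.145, -0.001], [-0.001, 0.001, -1.0]]
ft_force: [0.9, 0.7, -0.1]
width: 0.0388
gripper_force: 35.4
```

{"method": "jog_arm", "body": {
  "steps": [
    [0,0,-0.01,0],
    [0,0,-0.03,0],
    [0,0,-0.05,0],
    [0,0,-0.07,0],
    [0,0,-0.08,0],
    [0,0,-0.08,0],
    [0,0,-0.08,0],
    [0,0,-0.08,0]
  ]
}}

```text
t: 36.7
tcp_pos: [0.4866, -0.1318, 0.0812]
orientation: [[-0.147, 0.989, 0.001], [0.989, 0.147, -0.0], [-0.0, 0.001, -1.0]]
ft_force: [-0.2, 0.8, 0.4]
width: 0.0389
gripper_force: 35.4
```

```bash
python3 - <<'E'
from h import *
a=bot.grab_frame("top");b=bot.grab_frame("side")
a1=cv2.resize(a[200:325,380:480],(400,500),interpolation=cv2.INTER_CUBIC);b1=cv2.resize(b[130:230,310:410],(400,400),interpolation=cv2.INTER_CUBIC)
c=np.zeros((500,800,3),np.uint8);c[:500,:400]=a1;c[:400,400:]=b1
cv2.imwrite("pics/a2.png",c)
s=bot.get_state();p=s["tcp_pos"];print(p,s["orientation"][:,1],s["joint_positions"].round(1),s["width"])
f=lambda P:((proj("side",P)-[310,130])*4+[400,0]).round(0)
o,d=ray("side",proj("side",p));r=np.array([-d[1],d[0],0]);r/=np.linalg.norm(r)
for k in(-.02,.02):print("arr pred side edges",f(p+r*k+[0,0,-.005]),f(p+r*k+[0,0,.023]))
E
```

```text
[ 0.48648511 -0.13184979  0.08118004] [9.89072534e-01 1.47428881e-01 4.97920258e-04] [ 30.6   9.3 -19.8 113.    3.7  58.3  17.6] 0.038080537114027424
arr pred side edges [676. 210.] [679. 154.]
arr pred side edges [589. 207.] [590. 151.]
```

View pics/a2.png

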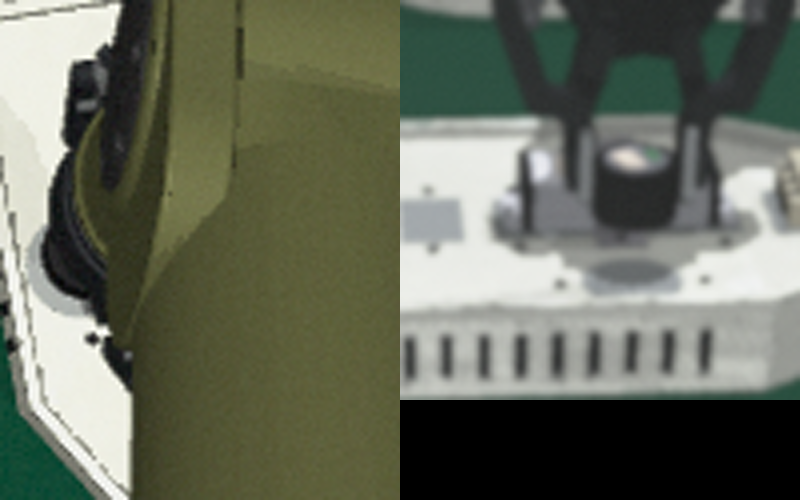

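The arrester hangs upright over the left round pad (593–682 in the crop, pad centre near 633), so I lower it.

{"method": "jog_arm", "body": {
  "steps": [
    [0.003,0,-0.02,0],
    [0.003,0,-0.04,0],
    [0.003,0,-0.055,0],
    [0.003,0,-0.067,0],
    [0.003,0,-0.077,0],
    [0.003,0,-0.083,0],
    [0.003,0,-0.087,0],
    [0.003,0,-0.087,0]
  ]
}}

```text
t: 37.8
tcp_pos: [0.4876, -0.1318, 0.0462]
orientation: [[-0.148, 0.989, 0.0], [0.989, 0.148, -0.0], [-0.0, 0.0, -1.0]]
ft_force: [0.3, 0.9, -1.0]
width: 0.0386
gripper_force: 35.4
```

{"method": "jog_arm", "body": {
  "steps": [
    [0,0,-0.001,0],
    [0,0,-0.002,0],
    [0,0,-0.003,0],
    [0,0,-0.004,0],
    [0,0,-0.004,0],
    [0,0,-0.004,0],
    [0,0,-0.004,0],
    [0,0,-0.004,0]
  ]
}}

```text
t: 38.8
tcp_pos: [0.4877, -0.1318, 0.0456]
orientation: [[-0.148, 0.989, 0.0], [0.989, 0.148, -0.0], [-0.0, 0.0, -1.0]]
ft_force: [-2.2, -0.4, 7.9]
width: 0.0384
gripper_force: 36.2
```

Contact. Release, retreat and check everything.

{"method": "jog_arm", "body": {
  "steps": [
    [0,0,0,0],
    [0,0,0,0],
    [0,0,0,0],
    [0,0,0,0],
    [0,0,0.02,0],
    [0,0,0.06,0],
    [0,0,0.13,0],
    [0,0,0.22,0]
  ],
  "grip": 0.75
}}

```text
t: 39.8
tcp_pos: [0.4873, -0.1316, 0.1341]
orientation: [[-0.148, 0.989, -0.0], [0.989, 0.148, 0.0], [0.0, -0.0, -1.0]]
ft_force: [-0.1, -0.8, -0.2]
width: 0.0644
gripper_force: 0.0
```

{"method": "jog_arm", "body": {
  "steps": [
    [0,0.1,0.05,0],
    [0,0.22,0.1,0],
    [0,0.35,0.15,0],
    [0,0.48,0.2,0],
    [0,0.61,0.2,0],
    [0,0.74,0.2,0],
    [0,0.86,0.2,0],
    [0,0.95,0.2,0]
  ]
}}

```text
t: 40.8
tcp_pos: [0.4872, 0.2508, 0.2141]
orientation: [[-0.149, 0.989, 0.002], [0.989, 0.149, 0.001], [0.0, 0.002, -1.0]]
ft_force: [0.0, 0.0, -0.1]
width: 0.064
gripper_force: 0.0
```

```bash
python3 - <<'E'
from h import *
a=bot.grab_frame("top");b=bot.grab_frame("side")
a1=cv2.resize(a[200:325,380:480],(480,600),interpolation=cv2.INTER_CUBIC);b1=cv2.resize(b[150:220,300:430],(594//2*2//2,320)) if 0 else cv2.resize(b[150:220,310:430],(320,187),interpolation=cv2.INTER_CUBIC)
C=np.array([.497,-.203]);ex=np.array([.989,.148]);ey=np.array([-.148,.989])
def box(cx,cy,hx,hy,z,col):
    pts=[]
    for sx,sy in((-1,-1),(-1,1),(1,1),(1,-1)):
        P=np.r_[C+ex*(cx+sx*hx)+ey*(cy+sy*hy),z];pts.append((proj("top",P)-[380,200])*4.8)
    cv2.polylines(a1,[np.int32(pts)],True,col,1)
box(0,0,.049,.019,.066,(0,0,255));box(-.092,0,.013,.022,.056,(0,0,255));box(-.092,0,.013,.007,.063,(255,0,0));box(0,.072,.02,.02,.068,(0,0,255));box(0,0,.0125,.026,.0695,(0,200,0));box(-.092,0,.013,.022,.04,(255,0,255))
c=np.zeros((600,800,3),np.uint8);c[:600,:480]=a1;c[:187,480:]=b1
cv2.imwrite("pics/f.png",c)
print(bot.get_state()["tcp_pos"])
E
```

```text
[0.48610626 0.25364353 0.21406578]
```

View pics/f.png

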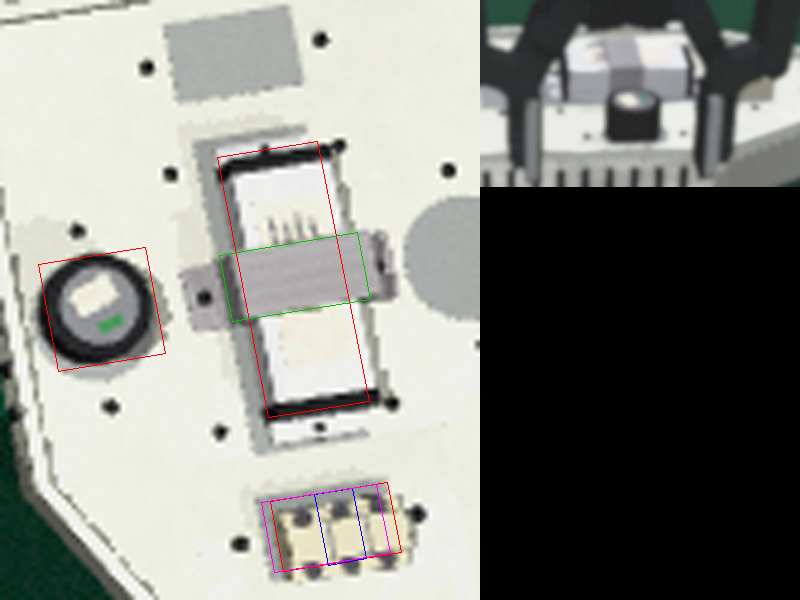

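The final view shows every part upright and near its predicted outline: driver, strap and arrester within about 3–4 mm, the block about 4–5 mm off toward the spigot and right. All are inside tolerance and the arm is clear.

```bash
python3 -c "
from workcell import bot
print(bot.close_job())"
```

```text
the job is handed in; nothing more can be done
None
```

I placed all four parts and handed the job in at about 41 s of the 112 s limit; no verdict came back. By the last camera check everything stood upright and inside tolerance, with the terminal block furthest off centre (4–5 mm of the 10 mm allowed).

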